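Set a flat bar to its marked overhang in the bench jig and hold it

ROBOT

A 6-joint arm with a two-finger parallel gripper is mounted at the origin on the work surface; the furniture and walls round the work are solid. World frame = base frame: x ahead of the robot, y to its left, z up, the work surface at z = 0. Lengths are in m, angles in degrees, forces in N, time in s.
With the tool pointing down it reaches from about 0.375 to 0.9 m from the base axis. Payload 3.1 kg.
Tool frame: the origin (TCP) lies at the very end of the fingers, on their centre line; the grasp point (between the pads) lies 19 mm behind it; z points along the fingers, y is the line along which they close (so a half turn about z gives the same grasp; the last joint's range is limited). The gripper opens to 87 mm and grips with 3 to 60 N. Pads are 19 mm wide; open, the fingers measure 117 mm over their backs; the gripper's body (75 mm by 190 mm) begins 51 mm behind the grasp point.
Start: joints at [54.059, 30.224, 82.088, -0, 67.689, -10.227], TCP at [0.271, 0.563, 0.223] pointing down, gripper open.
Joint ranges: [-176.69, 176.69], [-43.24, 126.21], [12.49, 139.97], [-82, 262], [0, 151.66], [-163.58, 163.58]. Speed limits (degrees/s): [159.86, 159.86, 180, 180, 180, 180].

INTERFACE

Orientations are given as [roll, pitch, yaw] about the fixed x, y, z axes, in that order (R = Rz(yaw) Ry(pitch) Rx(roll)).
In Python, from plant import get_state, read_camera, camera_params, sign_off, cut_out, landmark_of gives the robot as it stands.
- The arm moves only by the shell command python3 -m creep 'ROWS' [OPENING] [FORCE]. ROWS is JSON, a list of rows, each an object of numbers: "x", "y", "z": the shift along the world's x, y, z in m; "ax", "ay", "az": the turn, a rotation vector about the world's x, y, z in degrees. A call has 1 to 20 rows; each row shifts and turns the commanded pose from where the row before left it; what a row does not reach is not made up. A row lasts 1/10 s, in which the tool goes at most 50 mm and 8.59 degrees, less where a joint would pass 70% of its speed; a pose out of reach is approached as far as the arm can. A call with a gripper value outside its range is refused whole. OPENING is the closure, from -1 (fully open) to 1 (shut), set as the call begins (- or left out, the last holds). The fingers move at their own pace and stop on an object; FORCE is the grip in N (left out, the last holds). Time passes only in rows, so rows that do not move let the fingers close. It gives the time, the measured TCP pose, the force, the opening and the grip force at its end, in the units of the state.
- get_state(): the state, without advancing time (a new reading comes with each control period).
- read_camera(name): name is "side" or "top"; returns (picture, depth): 420x560x3 uint8, red, green, blue; 420x560 float32, m along the optical axis (not along the pixel's ray), 0 where there is no reading.
- camera_params(name): a dict with "camera_matrix" (3x3 intrinsics, pixels), "k1" (the pictures are not rectified: a ray, as slopes to the right and down, at radius r is drawn at 1 + k1 r^2 times it, then the intrinsics apply), "rvec" (rotation vector, rad) and "tvec" (3), from world to camera coordinates, as OpenCV has them. Camera axes: x right, y down, z forward; pixel columns grow to the right and rows downward; lengths in m; the calibration is good to about 2 mm. A picture is of the moment at which its call begins. camera_params takes no time and is no camera call.
- sign_off(): hands the job in; it is judged then, once.
Trained networks look in the newest picture that a camera, given by its name, has taken for a name from the list of things; names that differ only in an ending like _2 or _b are one class to them, and where a whole thing is asked for, a point or a joint stands for the part that bears it (a point fixed in the world has none). Each returns a list of dicts, best first, with "score" (0 to 1); they miss things now and then, are a little off and sometimes report something else, mostly with a low value. They report only what shows in the picture. A call takes as long as a camera call.
- cut_out(query, camera): "pixels" (420x560 bool, what is visible of it).
- landmark_of(query, camera): "centre" ([x, y, z] in m, in world coordinates, good to about 4 mm: a listed point, or the origin of a listed thing).
The state is a dict: "time": time; "joints": joint angles; "qd": joint speeds; "joint_efforts": joint torques, N m; "tcp_pos": TCP position; "eef_rot": TCP orientation; "force": force on the tool from outside, world axes, zero at the start; "wrist_torque": the same for the moment, N m; "gripper_width": finger opening in m; "gripper_force": force on a finger pad.
Only numpy, scipy, OpenCV 4.12 (cv2) and the standard library are available. Lean on these libraries where they do the work, as an engineer would, in place of code of your own. Each camera call takes 0.05 s, during which the arm holds its last target. There are 200 camera calls.

TASK

Set the flat bar in the bench jig to the overhang marked by the pointer on the stop rail: pull the locating pin out of the bar and park it fully home in the empty bore in the jig's deck, then, with the bar flat on the deck, slide it outward between the guide cheeks until its leading end is level with the pointer blade. At that overhang the bar would tip off the deck's edge by itself, so finish while still holding its tail so that it lies level on the deck; do not let go, and do not lift or tip the bar on the way. Leave the pointer as it is set and the other things on the bench where they are.

Things in the scene. Friction and masses are not known exactly. Their poses are not given: they have to be found in the camera images.
- jig: Fixed bench jig: aluminium deck plate 180 (x) by 200 (y) by 20 mm on two dark webs, deck top 60 mm above the worktop. Origin on the worktop under the deck's centre. Its +y is outward, the way the bar slides; +x is across, away from the robot. The bar's line is at x = 45 mm; the 20 mm pin bore is at x 45, y 0. A flat stop rail runs outward at x = 83, 47 mm high, to y = 350 mm.
- deck_edge (a point): Point on the deck's outward edge, on the bar's line, at deck height (jig x 45, y 100, z 60 mm); axes as the jig's.
- cheeks (a point): Middle of the gap between the two dark guide cheeks, at deck height (jig x 45, y 70 mm); axes as the jig's. Each cheek is 10 mm wide, 10 mm high above the deck and 50 mm long (jig y 45 to 95); they stand either side of the bar with 2.5 mm of play each side.
- park_bore (a point): Centre of the mouth of the empty parking bore in the deck's near part (jig x -60, y 65, z 60 mm): a 22 mm vertical through bore; axes as the jig's.
- pointer_mark (a point): Tip of the pointer, a 3 mm thin upright blade on a dark saddle on the stop rail; the point is at mid-thickness of the blade, at its edge next to the bar (jig x 75, 84 mm high, 12 mm above the bar). Axes as the jig's: the bar's leading end belongs at this point's y. The blade stands 5 mm beside the bar's path, 178 to 210 mm beyond the deck's edge; it slides if pushed over 12 N.
- bar: Loose aluminium flat bar 50 (x) by 320 (y) by 12 mm, about 0.5 kg, flat on the deck, with a vertical 20 mm hole at y = +30 mm. Origin at the centre of its underside; +y is its leading end. At the start it is pinned, its tail 90 mm beyond the deck's inner edge, its lead 30 mm beyond the outward edge; the slide is about 148 to 180 mm. Unless held it tips once its middle passes the edge.
- bar_lead (a point): Middle of the upper edge of the bar's leading end (bar y +160, z 12 mm).
- bar_tail (a point): Middle of the upper edge of the bar's tail end (bar y -160, z 12 mm): the end to grip, across the 50 mm width. The tail ends well short of the cheeks, but the fingertips must stay above deck height to pass over the deck.
- pin: Loose dark steel locating pin, 110 g, 68 mm long: round head 28 mm wide and 26 mm high on top, shaft 16 mm wide and 42 mm long below. At the start it stands head up in the bar and jig, the head resting on the bar. Origin at the centre of the head's top face; its z axis points along the shaft to the tip (down at the start).
- pin_tip (a point): Centre of the free end of the pin's shaft, 68 mm from the head's top; 18 mm above the worktop when the pin is parked fully home.
- cleat: Bystander: dark steel angle cleat 50x40x40 mm standing on the worktop under the place of the overhang; lower than the bar.
- nut: Bystander: hex nut 21x18x10 mm on the deck's near inner corner.
- tape: Bystander: tape measure 29x73x63 mm on the worktop.
- marker: Bystander: paint marker 13x138x13 mm on the worktop.

How it is judged:
By the outcome, as a careful person would: the job done as asked, in the order asked, and still so for the second after the job is handed in, while the arm keeps its last pose, push and grip.
It also fails if it takes over 53 s, if anything falls off the work surface, if the arm or the gripper's body presses on something with over 40 N, if the wrist force passes 120 N, or if a joint passes its speed limit or range.

## Working session

There is one attempt and no reset: what is moved stays moved. The work goes in short steps, Python scripts to look and compute and a shell command to move; the robot and the scene stay as the last step left them, time stands still between calls to the robot, and variables do not carry over. Pictures are saved under pics/ and viewed, at most 13 in all, crops included, and the job is handed in when it is done.

```bash
mkdir -p pics; cat > h.py <<'E'
import numpy as np,cv2
from plant import *
def cam(n):
    p=camera_params(n);R=cv2.Rodrigues(np.array(p["rvec"],float))[0];return np.array(p["camera_matrix"],float),p["k1"],R,np.array(p["tvec"],float).ravel()
def proj(n,P):
    K,k,R,t=cam(n);c=np.atleast_2d(P)@R.T+t;s=c[:,:2]/c[:,2:];s=s*(1+k*(s**2).sum(1,keepdims=True));return s@K[:2,:2].T+K[:2,2]
def slopes(n,uv):
    K,k,R,t=cam(n);d=np.array([k,0,0,0,0.]);return cv2.undistortPoints(np.atleast_2d(uv).astype(float).reshape(-1,1,2),K,d).reshape(-1,2)
def onplane(n,uv,z):
    K,k,R,t=cam(n);s=slopes(n,uv);d=np.c_[s,np.ones(len(s))]@R;o=-R.T@t;return o+d*((z-o[2])/d[:,2:])
def cloud(n,dep,mask):
    K,k,R,t=cam(n);v,u=np.nonzero(mask&(dep>0));s=slopes(n,np.c_[u,v]);z=dep[v,u][:,None];return (np.c_[s,np.ones(len(s))]*z-t)@R
def save(n,f):
    im,d=read_camera(n);cv2.imwrite("pics/"+f,im[:,:,::-1]);return im,d
E
python3 - <<'E'
from h import *
for n in("top","side"):
    im,d=save(n,n+"0.png"); K,k,R,t=cam(n);print(n,"cam at",(-R.T@t).round(3))
    for q in("jig","deck_edge","cheeks","park_bore","pointer_mark","bar","bar_lead","bar_tail","pin","pin_tip","nut","tape","marker","cleat"):
        r=landmark_of(q,n);print(q,[(np.round(x["centre"],4).tolist(),round(x["score"],2)) for x in r[:2]])
s=get_state();print(s["time"],s["eef_rot"],s["gripper_width"])
E
```

```text
top cam at [0.445 0.018 1.254]
jig [([0.5778, 0.0512, 0.001], 0.77), ([0.636, 0.1393, 0.0522], 0.19)]
deck_edge [([0.6393, 0.1381, 0.0538], 0.83), ([0.7069, 0.3388, 0.083], 0.44)]
cheeks [([0.6354, 0.1133, 0.058], 0.66), ([0.575, 0.0491, 0.0005], 0.39)]
park_bore [([0.5294, 0.1302, 0.0659], 0.59)]
pointer_mark [([0.7069, 0.3377, 0.0839], 0.52)]
bar [([0.6097, 0.0099, 0.0609], 0.66), ([0.6139, 0.0418, 0.0974], 0.26)]
bar_lead [([0.6458, 0.1725, 0.0689], 0.72)]
bar_tail [([0.5765, -0.1408, 0.0703], 0.92)]
pin [([0.6162, 0.0397, 0.0986], 0.61)]
pin_tip [([0.645, 0.27, 0.0015], 0.65), ([0.3939, -0.2584, 0.0006], 0.54)]
nut [([0.5244, 0.0033, 0.0573], 0.45)]
tape [([0.3938, -0.2593, 0.0], 0.66), ([0.6448, 0.2743, 0.0011], 0.46)]
marker [([0.3745, 0.2116, -0.0017], 0.75)]
cleat [([0.6431, 0.2721, 0.0001], 0.58)]
side cam at [0.606 0.844 0.575]
jig [([0.5728, 0.052, -0.0048], 0.98)]
deck_edge [([0.6383, 0.1396, 0.0623], 0.76), ([0.5752, 0.0538, -0.0039], 0.29)]
cheeks [([0.6329, 0.1112, 0.0568], 0.83)]
park_bore [([0.5332, 0.1256, 0.0625], 0.91)]
pointer_mark [([0.7099, 0.3349, 0.0788], 0.59)]
bar [([0.6146, 0.0159, 0.0565], 0.57)]
bar_lead [([0.644, 0.1747, 0.0724], 0.69)]
bar_tail [([0.5785, -0.1455, 0.0692], 0.68)]
pin [([0.6244, 0.0408, 0.098], 0.74)]
pin_tip []
nut [([0.5184, 0.0082, 0.0599], 0.52)]
tape [([0.3947, -0.2591, 0.0016], 0.63)]
marker [([0.3752, 0.2095, -0.0005], 0.64)]
cleat [([0.644, 0.272, -0.0023], 0.65)]
1.5 [1.79998240e+02 1.70584225e-03 1.54284661e+02] 0.08681628125604726
```

View pics/top0.png

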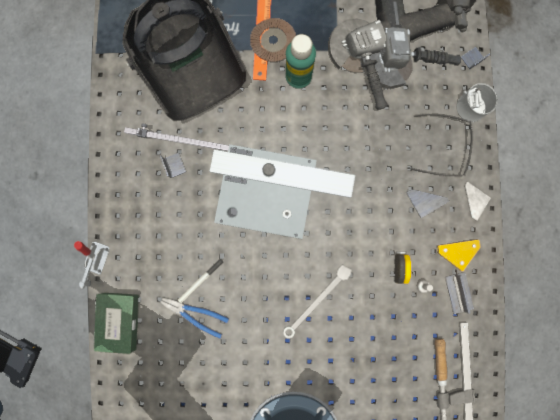

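View pics/side0.png

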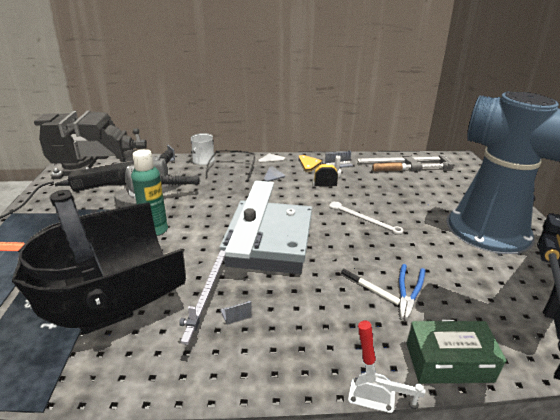

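The top view shows the pin head at (268,169), the bar from (213,162) to (354,185), the bore at (233,212) and the pointer saddle near (145,130). The side view agrees. Next I'll fit the jig pose and refine the bar.

```bash
cat > fit.py <<'E'
from h import *
J={"jig":(0,0,0),"deck_edge":(45,100,60),"cheeks":(45,70,60),"park_bore":(-60,65,60)}
def run():
    A=[];B=[];L={}
    for n in("top","side"):
        read_camera(n)
        for q in list(J)+["pointer_mark","bar_lead","bar_tail","pin","bar"]:
            r=landmark_of(q,n)
            if r and r[0]["score"]>.45:
                L[q,n]=r[0]["centre"]
                if q in J:A.append(J[q]);B.append(r[0]["centre"])
    return np.array(A)/1e3,np.array(B),L
E
python3 - <<'E'
from fit import *
A,B,L=run()
a=A[:,:2]-A[:,:2].mean(0);b=B[:,:2]-B[:,:2].mean(0)
th=np.arctan2((a[:,0]*b[:,1]-a[:,1]*b[:,0]).sum(),(a*b).sum());print("jig yaw pts",np.degrees(th))
im,d=read_camera("top")
m=cut_out("bar","top")[0]["pixels"];P=cloud("top",d,m);print("bar z",np.percentile(P[:,2],[5,50,95]))
g=cv2.cvtColor(im,cv2.COLOR_RGB2GRAY)
mm=m.astype(np.uint8);c=max(cv2.findContours(mm,0,cv2.CHAIN_APPROX_NONE)[0],key=len).reshape(-1,2)
W=onplane("top",c,.072)[:,:2];r=cv2.minAreaRect((W*1000).astype(np.float32));print("bar rect",r)
box=cv2.boxPoints(r);print(box)
for t in(th,):
    R=np.array([[np.cos(t),-np.sin(t)],[np.sin(t),np.cos(t)]]);o=B[:,:2].mean(0)-R@A[:,:2].mean(0);print("origin",o,"res",((B[:,:2]-A[:,:2]@R.T-o)*1000).round(1).tolist())
for k,v in L.items():
    q=R.T@(np.array(v[:2])-o);print(k,np.round(v,4),"jig mm",(q*1000).round(1))
# pin head circle & bore in upscaled crops
for q,z in(("pin",.098),("park_bore",.06),("cheeks",.07),("pointer_mark",.084)):
  for n in("top","side"):
    if n=="side": read_camera("side")
    else: read_camera("top")
    r=cut_out(q,n)
    if r: 
        v,u=np.nonzero(r[0]["pixels"]);print(q,n,round(r[0]["score"],2),len(u),u.mean().round(1),v.mean().round(1),onplane(n,[[u.mean(),v.mean()]],z).round(4))
a_=cv2.resize(im[120:240,110:270],None,fx=5,fy=5,interpolation=cv2.INTER_CUBIC)
cv2.imwrite("pics/top1.png",a_[:,:,::-1])
print(get_state()["time"])
E
```

```text
jig yaw pts -11.699641181862615
bar z [0.06785733 0.07269662 0.07669424]
bar rect ((610.8300170898438, 15.04962158203125), (323.39453125, 54.62893295288086), 78.56426239013672)
[[ 551.9983  -138.02199]
 [ 605.5427  -148.8532 ]
 [ 669.66174  168.12123]
 [ 616.1173   178.95244]]
origin [0.57427993 0.05195394] res [[2.1, -3.0], [-2.0, -0.9], [0.2, 0.7], [1.6, 1.0], [0.0, 1.7], [-2.9, -2.3], [0.4, 0.8], [0.7, 1.7]]
('jig', 'top') [0.5764 0.049  0.0017] jig mm [ 2.7 -2.5]
('deck_edge', 'top') [0.6366 0.1399 0.0571] jig mm [43.2 98.8]
('cheeks', 'top') [0.6327 0.1121 0.0595] jig mm [45.  70.7]
('park_bore', 'top') [0.5303 0.1288 0.0607] jig mm [-58.6  66.3]
('pointer_mark', 'top') [0.7074 0.3388 0.0792] jig mm [ 72.2 307.9]
('bar_lead', 'top') [0.6436 0.1714 0.0701] jig mm [ 43.7 131. ]
('bar_tail', 'top') [ 0.5768 -0.1383  0.0743] jig mm [  41.  -185.8]
('pin', 'top') [0.6145 0.0381 0.0982] jig mm [42.2 -5.4]
('bar', 'top') [0.6092 0.0114 0.0627] jig mm [ 42.4 -32.6]
('jig', 'side') [ 0.5743  0.0537 -0.0021] jig mm [-0.3  1.7]
('deck_edge', 'side') [0.6357 0.1385 0.0612] jig mm [42.6 97.2
[... 173 characters left out ...]
09] jig mm [ 75.4 306.7]
('bar_lead', 'side') [0.6449 0.1759 0.0759] jig mm [ 44.  135.7]
('bar_tail', 'side') [ 0.5813 -0.1455  0.0696] jig mm [  46.9 -191.9]
('pin', 'side') [0.6343 0.1124 0.0577] jig mm [46.5 71.4]
('bar', 'side') [0.6148 0.0158 0.0575] jig mm [ 47.  -27.2]
pin side 0.58 172 249.3 214.1 [[0.6187 0.0665 0.098 ]]
park_bore top 0.92 5368 254.5 193.7 [[0.5682 0.0781 0.06  ]]
park_bore side 0.96 4924 260.8 250.7 [[0.5955 0.1513 0.06  ]]
cheeks top 0.71 5855 252.6 192.1 [[0.5707 0.0818 0.07  ]]
cheeks side 0.75 5169 259.7 251.4 [[0.598 0.167 0.07 ]]
pointer_mark top 0.61 141 141.8 131.5 [[0.7117 0.3294 0.084 ]]
pointer_mark side 0.63 268 190.4 318.9 [[0.7136 0.3631 0.084 ]]
3.4
```

View pics/top1.png

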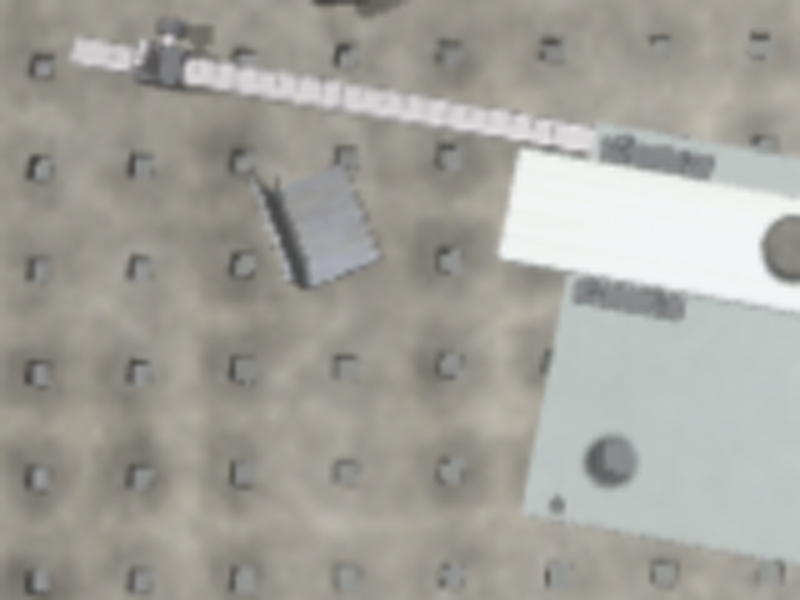

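The crop shows the bore at about (231.6,211.8) in full-frame pixels, the blade near (145,130) and the cleat clear of the bar's path. I take the jig origin as about (0.5735, 0.0527) and its yaw as -11.6°, which puts the pin at (0.6176, 0.0437) and the bore at (0.528, 0.128).

```bash
python3 -m creep '[{"x":0.0217,"y":-0.0325,"az":-4.75},{"x":0.0217,"y":-0.0325,"az":-4.75},{"x":0.0217,"y":-0.0325,"az":-4.75},{"x":0.0217,"y":-0.0325,"az":-4.75},{"x":0.0217,"y":-0.0325,"az":-4.75},{"x":0.0217,"y":-0.0325,"az":-4.75},{"x":0.0217,"y":-0.0325,"az":-4.75},{"x":0.0217,"y":-0.0325,"az":-4.75},{"x":0.0217,"y":-0.0325,"az":-4.75},{"x":0.0217,"y":-0.0325,"az":-4.75},{"x":0.0217,"y":-0.0325,"az":-4.75},{"x":0.0217,"y":-0.0325,"az":-4.75},{"x":0.0217,"y":-0.0325,"az":-4.75},{"x":0.0217,"y":-0.0325,"az":-4.75},{"x":0.0217,"y":-0.0325,"az":-4.75},{"x":0.0217,"y":-0.0325,"az":-4.75},{}]' 0 30
python3 - <<'E'
from h import *
print("bore",onplane("top",[[231.6,211.8]],.06))
print("pinhead top view",onplane("top",[[268.2,169.3]],.098), "expected px",proj("top",[[.6176,.0437,.098],[.5278,.1284,.06]]))
s=get_state();print(s["time"],s["tcp_pos"],s["eef_rot"],s["joints"],s["gripper_width"],s["force"])
E
```

```text
bore [[0.52848061 0.13009835 0.06      ]]
pinhead top view [[0.61710207 0.04562414 0.098     ]] expected px [[269.0791396  169.05642952]
 [232.35999902 212.08910167]]
3.4 [0.27112576 0.56310563 0.22255557] [ 1.79999057e+02 -1.00510778e-03  1.54286007e+02] [ 5.40590371e+01  3.02225482e+01  8.20882561e+01  1.25024098e-03
  6.76884457e+01 -1.02274449e+01] 0.0870509671613364 [-0.82309219  0.54661646 -0.14948475]schema error: expected keys x, y, z, ax, ay, az
```

```bash
python3 -m creep '[{"x":0.0217,"y":-0.0325,"z":0,"ax":0,"ay":0,"az":-4.75},{"x":0.0217,"y":-0.0325,"z":0,"ax":0,"ay":0,"az":-4.75},{"x":0.0217,"y":-0.0325,"z":0,"ax":0,"ay":0,"az":-4.75},{"x":0.0217,"y":-0.0325,"z":0,"ax":0,"ay":0,"az":-4.75},{"x":0.0217,"y":-0.0325,"z":0,"ax":0,"ay":0,"az":-4.75},{"x":0.0217,"y":-0.0325,"z":0,"ax":0,"ay":0,"az":-4.75},{"x":0.0217,"y":-0.0325,"z":0,"ax":0,"ay":0,"az":-4.75},{"x":0.0217,"y":-0.0325,"z":0,"ax":0,"ay":0,"az":-4.75},{"x":0.0217,"y":-0.0325,"z":0,"ax":0,"ay":0,"az":-4.75},{"x":0.0217,"y":-0.0325,"z":0,"ax":0,"ay":0,"az":-4.75},{"x":0.0217,"y":-0.0325,"z":0,"ax":0,"ay":0,"az":-4.75},{"x":0.0217,"y":-0.0325,"z":0,"ax":0,"ay":0,"az":-4.75},{"x":0.0217,"y":-0.0325,"z":0,"ax":0,"ay":0,"az":-4.75},{"x":0.0217,"y":-0.0325,"z":0,"ax":0,"ay":0,"az":-4.75},{"x":0.0217,"y":-0.0325,"z":0,"ax":0,"ay":0,"az":-4.75},{"x":0.0217,"y":-0.0325,"z":0,"ax":0,"ay":0,"az":-4.75},{"x":0,"y":0,"z":0,"ax":0,"ay":0,"az":0},{"x":0,"y":0,"z":0,"ax":0,"ay":0,"az":0}]' 0 30
```

```text
time: 5.2
tcp_pos: [0.6184, 0.0423, 0.2222]
eef_rot: [-179.9, -0.0, 78.2]
force: [-0.5, 0.8, 0.1]
gripper_width: 0.0438
gripper_force: 0.0
```

```bash
python3 -m creep '[{"x":-0.001,"y":0.003,"z":-0.035,"ax":0,"ay":0,"az":0.2},{"x":0,"y":0,"z":-0.04,"ax":0,"ay":0,"az":0},{"x":0,"y":0,"z":-0.03,"ax":0,"ay":0,"az":0},{"x":0,"y":0,"z":-0.015,"ax":0,"ay":0,"az":0},{"x":0,"y":0,"z":-0.014,"ax":0,"ay":0,"az":0},{"x":0,"y":0,"z":-0.0127,"ax":0,"ay":0,"az":0},{"x":0,"y":0,"z":0,"ax":0,"ay":0,"az":0}]'
python3 -m creep '[{"x":0,"y":0,"z":0,"ax":0,"ay":0,"az":0},{"x":0,"y":0,"z":0,"ax":0,"ay":0,"az":0},{"x":0,"y":0,"z":0,"ax":0,"ay":0,"az":0},{"x":0,"y":0,"z":0,"ax":0,"ay":0,"az":0},{"x":0,"y":0,"z":0,"ax":0,"ay":0,"az":0}]' 1 25
```

```text
time: 5.9
tcp_pos: [0.616, 0.0468, 0.0745]
eef_rot: [-179.8, 0.0, 78.5]
force: [-0.3, -0.8, 0.3]
gripper_width: 0.0436
gripper_force: 0.0
time: 6.4
tcp_pos: [0.619, 0.0459, 0.077]
eef_rot: [179.8, -0.0, 78.5]
force: [3.2, -0.1, 2.6]
gripper_width: 0.0267
gripper_force: 24.9
```

```bash
python3 -m creep '[{"x":0,"y":0,"z":0.005,"ax":0,"ay":0,"az":0},{"x":0,"y":0,"z":0.01,"ax":0,"ay":0,"az":0},{"x":0,"y":0,"z":0.015,"ax":0,"ay":0,"az":0},{"x":0,"y":0,"z":0.02,"ax":0,"ay":0,"az":0},{"x":0,"y":0,"z":0.02,"ax":0,"ay":0,"az":0},{"x":0,"y":0,"z":0,"ax":0,"ay":0,"az":0},{"x":0,"y":0,"z":0,"ax":0,"ay":0,"az":0}]'
python3 - <<'E'
from h import *
im,d=save("side","s2.png")
s=get_state();print(s["tcp_pos"],s["gripper_width"],s["force"])
for n in("side","top"):
  read_camera(n)
  for q in("pin","pin_tip","bar","bar_lead","park_bore"):
    print(n,q,[(np.round(x["centre"],4).tolist(),round(x["score"],2)) for x in landmark_of(q,n)[:2]])
print(proj("side",[s["tcp_pos"]]))
cv2.imwrite("pics/s2c.png",cv2.resize(im[130:290,180:340],None,fx=3.6,fy=3.6,interpolation=cv2.INTER_CUBIC)[:,:,::-1])
E
```

```text
time: 7.1
tcp_pos: [0.6169, 0.0462, 0.1465]
eef_rot: [180.0, -0.0, 78.5]
force: [0.7, -0.1, -1.2]
gripper_width: 0.0269
gripper_force: 24.8
[0.6163365  0.04622937 0.14555637] 0.02676938336900107 [ 0.2645295   0.30270435 -1.60351546]
side pin [([0.6195, 0.0429, 0.1685], 0.6)]
side pin_tip [([0.6157, 0.0425, 0.0944], 0.51), ([0.6143, 0.0162, 0.0561], 0.31)]
side bar []
side bar_lead [([0.6414, 0.1748, 0.0751], 0.83)]
side park_bore [([0.5283, 0.1278, 0.0583], 0.76)]
top pin []
top pin_tip [([0.7088, 0.3378, 0.0828], 0.53)]
top bar [([0.6092, 0.0157, 0.0604], 0.63)]
top bar_lead [([0.6425, 0.1711, 0.0675], 0.84)]
top park_bore []
[[249.88939134 190.74284669]]
```

View pics/s2c.png

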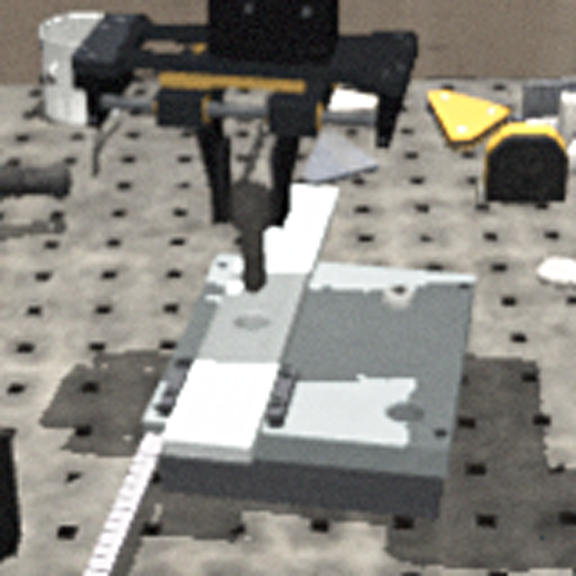

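The pin is held and hangs upright, with its tip at crop (256,285). The bar is flat with its hole at (252,320), and the bore is visible at (405,410). Next I'll move over the bore and look at the alignment.

```bash
python3 -m creep '[{"x":-0.0222,"y":0.021,"z":0,"ax":0,"ay":0,"az":0},{"x":-0.0222,"y":0.021,"z":0,"ax":0,"ay":0,"az":0},{"x":-0.0222,"y":0.021,"z":0,"ax":0,"ay":0,"az":0},{"x":-0.0222,"y":0.021,"z":-0.01,"ax":0,"ay":0,"az":0},{"x":0,"y":0,"z":-0.02,"ax":0,"ay":0,"az":0},{"x":0,"y":0,"z":0,"ax":0,"ay":0,"az":0},{"x":0,"y":0,"z":0,"ax":0,"ay":0,"az":0}]'
python3 - <<'E'
from h import *
im,d=save("side","s3.png")
s=get_state();print(s["tcp_pos"])
for q in("pin","pin_tip","park_bore"):
    print(q,[(np.round(x["centre"],4).tolist(),round(x["score"],2)) for x in landmark_of(q,"side")[:2]])
x,y=.5285,.1295
print(proj("side",[[x,y,.06],[x+.011,y,.06],[x-.011,y,.06],[x,y+.011,.06],[x,y-.011,.06],[s["tcp_pos"][0],s["tcp_pos"][1],.07]]).round(1).tolist())
cv2.imwrite("pics/s3c.png",cv2.resize(im[180:270,240:340],None,fx=6,fy=6,interpolation=cv2.INTER_CUBIC)[:,:,::-1])
E
```

```text
time: 8.45
tcp_pos: [0.5292, 0.13, 0.116]
eef_rot: [180.0, -0.0, 78.5]
force: [0.5, 0.4, -1.3]
gripper_width: 0.0269
gripper_force: 24.8
[0.52979724 0.12980738 0.11642333]
pin [([0.5326, 0.1275, 0.1371], 0.74), ([0.5781, -0.1425, 0.0717], 0.47)]
pin_tip [([0.5293, 0.1255, 0.0689], 0.85)]
park_bore [([0.5279, 0.1269, 0.0604], 0.68), ([0.7091, 0.3398, 0.0806], 0.37)]
[[291.9, 243.9], [286.8, 244.0], [297.1, 243.8], [292.4, 246.9], [291.5, 240.9], [291.5, 240.2]]
```

View pics/s3c.png

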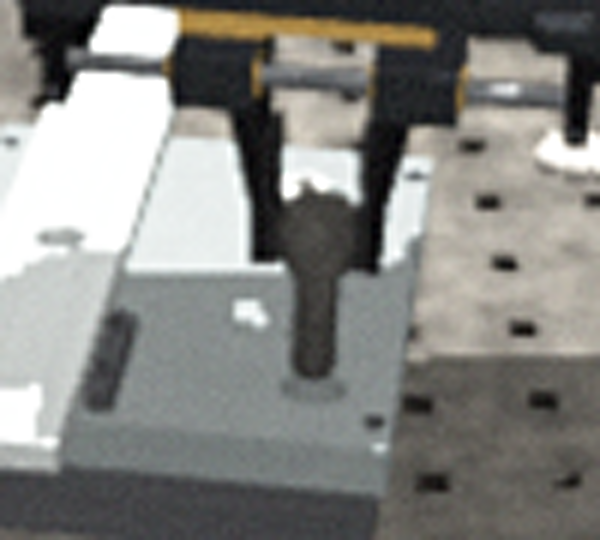

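The tip column (314) lies over the bore centre (313), and the tip sits just above the bore mouth. I'll lower it gently and watch the force.

```bash
python3 -m creep '[{"x":0,"y":0,"z":-0.006,"ax":0,"ay":0,"az":0},{"x":0,"y":0,"z":-0.005,"ax":0,"ay":0,"az":0},{"x":0,"y":0,"z":-0.004,"ax":0,"ay":0,"az":0},{"x":0,"y":0,"z":0,"ax":0,"ay":0,"az":0},{"x":0,"y":0,"z":0,"ax":0,"ay":0,"az":0}]'
```

```text
time: 9.15
tcp_pos: [0.5284, 0.1301, 0.1005]
eef_rot: [-180.0, 0.0, 78.5]
force: [0.2, 0.1, -1.1]
gripper_width: 0.0267
gripper_force: 24.8
```

```bash
python3 -m creep '[{"x":0,"y":0,"z":-0.01,"ax":0,"ay":0,"az":0},{"x":0,"y":0,"z":-0.01,"ax":0,"ay":0,"az":0},{"x":0,"y":0,"z":-0.01,"ax":0,"ay":0,"az":0},{"x":0,"y":0,"z":-0.004,"ax":0,"ay":0,"az":0},{"x":0,"y":0,"z":-0.002,"ax":0,"ay":0,"az":0},{"x":0,"y":0,"z":0,"ax":0,"ay":0,"az":0}]'
```

```text
time: 9.75
tcp_pos: [0.5289, 0.1301, 0.0647]
eef_rot: [180.0, -0.0, 78.5]
force: [0.3, -0.2, -0.9]
gripper_width: 0.0265
gripper_force: 24.8
```

```bash
python3 -m creep '[{"x":0,"y":0,"z":-0.001,"ax":0,"ay":0,"az":0},{"x":0,"y":0,"z":0,"ax":0,"ay":0,"az":0}]'
python3 -m creep '[{"x":0,"y":0,"z":0,"ax":0,"ay":0,"az":0},{"x":0,"y":0,"z":0,"ax":0,"ay":0,"az":0},{"x":0,"y":0,"z":0,"ax":0,"ay":0,"az":0}]' -0.2
python3 -m creep '[{"x":0,"y":0,"z":0.02,"ax":0,"ay":0,"az":0},{"x":0,"y":0,"z":0.035,"ax":0,"ay":0,"az":0},{"x":0,"y":0,"z":0.035,"ax":0,"ay":0,"az":0},{"x":0,"y":-0.035,"z":0.02,"ax":0,"ay":0,"az":0},{"x":0,"y":-0.045,"z":0,"ax":0,"ay":0,"az":0},{"x":0.005,"y":-0.045,"z":0,"ax":0,"ay":0,"az":0},{"x":0.01,"y":-0.045,"z":0,"ax":0,"ay":0,"az":0},{"x":0.02,"y":-0.045,"z":0,"ax":0,"ay":0,"az":0},{"x":0.015,"y":-0.045,"z":0,"ax":0,"ay":0,"az":0},{"x":0,"y":0,"z":0,"ax":0,"ay":0,"az":0}]' -0.8
python3 - <<'E'
from h import *
im,d=save("side","s4.png")
a=cut_out("bar","side")
it,dt=read_camera("top")
m=cut_out("bar","top")
s=get_state();print(s["tcp_pos"],s["gripper_width"])
for n in("top","side"):
  for q in("pin","park_bore","bar_tail","bar_lead"):
    print(n,q,[(np.round(x["centre"],4).tolist(),round(x["score"],2)) for x in landmark_of(q,n)[:2]])
pm=cut_out("pin","side")
if pm:
    P=cloud("side",d,pm[0]["pixels"]);print("pin z pct",np.percentile(P[:,2],[50,90,98]).round(4),len(P))
c1=cv2.resize(im[150:290,180:340],None,fx=5,fy=4.2,interpolation=cv2.INTER_CUBIC)
cv2.imwrite("pics/s4c.png",c1[:,:,::-1])
E
```

```text
time: 9.95
tcp_pos: [0.5289, 0.1302, 0.0643]
eef_rot: [179.9, -0.0, 78.5]
force: [-0.0, -0.5, 1.4]
gripper_width: 0.0269
gripper_force: 24.8
time: 10.25
tcp_pos: [0.5283, 0.1301, 0.0638]
eef_rot: [-180.0, 0.0, 78.5]
force: [0.3, 0.0, 0.9]
gripper_width: 0.0434
gripper_force: 0.0
time: 11.25
tcp_pos: [0.5815, -0.1365, 0.1741]
eef_rot: [179.7, 0.2, 78.2]
force: [-0.1, 0.6, 0.0]
gripper_width: 0.0783
gripper_force: 0.0
[ 0.57741897 -0.1287504   0.1733626 ] 0.07830538639656473
top pin [([0.5245, 0.1279, 0.0836], 0.62)]
top park_bore [([0.5286, 0.1311, 0.0616], 0.91)]
top bar_tail []
top bar_lead [([0.6446, 0.1705, 0.0707], 0.84)]
side pin [([0.5326, 0.1269, 0.0857], 0.6)]
side park_bore [([0.5317, 0.1263, 0.059], 0.73), ([0.5818, -0.1447, 0.0671], 0.6)]
side bar_tail [([0.5785, -0.1426, 0.0684], 0.57), ([0.6305, 0.112, 0.0572], 0.48)]
side bar_lead [([0.3776, 0.2065, -0.0007], 0.65)]
pin z pct [0.0796 0.0842 0.085 ] 171
```

View pics/s4c.png

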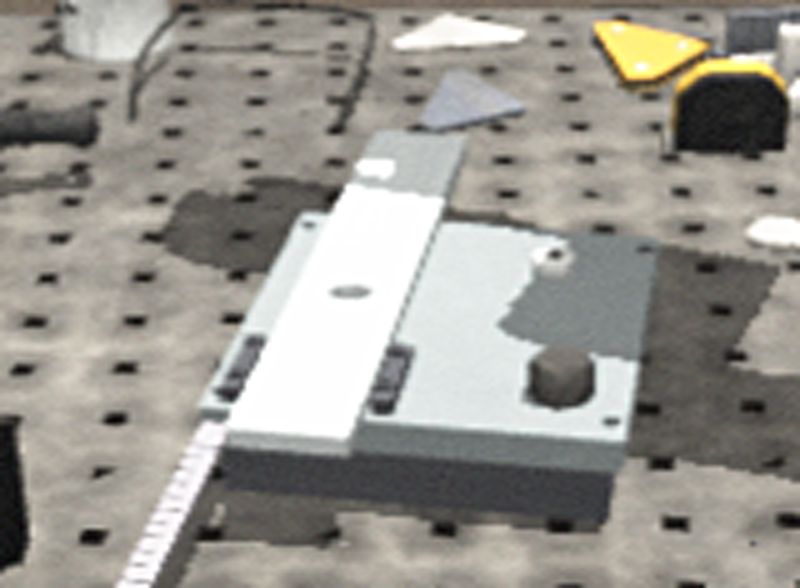

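The pin is fully home in the bore at (560,375), with its head top at about 85 mm. The bar is undisturbed with its tail at (415,150). Next I'll grip the tail.

```bash
python3 -m creep '[{"x":0.0025,"y":0,"z":-0.03,"ax":0,"ay":0,"az":0},{"x":0,"y":0,"z":-0.03,"ax":0,"ay":0,"az":0},{"x":0,"y":0,"z":-0.02,"ax":0,"ay":0,"az":0},{"x":0,"y":0,"z":-0.015,"ax":0,"ay":0,"az":0},{"x":0,"y":0,"z":-0.01,"ax":0,"ay":0,"az":0},{"x":0,"y":0,"z":-0.006,"ax":0,"ay":0,"az":0},{"x":0,"y":0,"z":0,"ax":0,"ay":0,"az":0},{"x":0,"y":0,"z":0,"ax":0,"ay":0,"az":0}]' -0.7
python3 - <<'E'
from h import *
s=get_state();print(s["force"])
for i in range(5):
    read_camera("top");s=get_state();print(s["tcp_pos"].round(4) if hasattr(s["tcp_pos"],"round") else s["tcp_pos"])
print(s["eef_rot"],s["gripper_width"])
E
```

```text
time: 12.7
tcp_pos: [0.5815, -0.1301, 0.0634]
eef_rot: [179.9, 0.0, 78.5]
force: [0.2, 0.2, 0.5]
gripper_width: 0.074
gripper_force: 0.0
[0.17083445 0.17678566 0.51036729]
[ 0.5816 -0.1301  0.0636]
[ 0.5817 -0.1301  0.0638]
[ 0.5816 -0.1301  0.0637]
[ 0.5815 -0.1301  0.0636]
[ 0.5814 -0.13    0.0635]
[1.79928619e+02 1.48933712e-02 7.84876684e+01] 0.07402826181423955
```

```bash
python3 -m creep '[{"x":0,"y":0,"z":-0.0012,"ax":0,"ay":0,"az":0},{"x":0,"y":0,"z":0,"ax":0,"ay":0,"az":0}]' -0.1 15
python3 -m creep '[{"x":0,"y":0,"z":0,"ax":0,"ay":0,"az":0},{"x":0,"y":0,"z":0,"ax":0,"ay":0,"az":0},{"x":0,"y":0,"z":0,"ax":0,"ay":0,"az":0},{"x":0,"y":0,"z":0,"ax":0,"ay":0,"az":0}]' 1 45
python3 - <<'E'
from h import *
s=get_state();print(s["force"],s["wrist_torque"],s["eef_rot"])
d=[]
for i in range(2):
  for n in("top","side"):
    read_camera(n)
    for q in("pointer_mark","bar_lead","deck_edge","cheeks"):
      r=landmark_of(q,n)
      if r:print(n,q,np.round(r[0]["centre"],4),round(r[0]["score"],2))
im,_=save("top","t5.png")
cv2.imwrite("pics/t5c.png",cv2.resize(im[115:205,120:220],None,fx=6,fy=6,interpolation=cv2.INTER_CUBIC)[:,:,::-1])
E
```

```text
time: 13.15
tcp_pos: [0.581, -0.1299, 0.0617]
eef_rot: [180.0, 0.0, 78.5]
force: [0.6, 0.5, 0.1]
gripper_width: 0.0651
gripper_force: 0.0
time: 13.55
tcp_pos: [0.5813, -0.13, 0.0617]
eef_rot: [180.0, 0.0, 78.5]
force: [0.8, -0.3, -0.1]
gripper_width: 0.0494
gripper_force: 45.0
[ 0.84471554 -0.32243803 -0.09551543] [-0.15141061 -0.11383203 -0.11465283] [1.79963657e+02 1.59828667e-03 7.84645835e+01]
top pointer_mark [0.7102 0.3379 0.0833] 0.58
top bar_lead [0.6442 0.1676 0.0715] 0.59
top deck_edge [0.6379 0.1427 0.0554] 0.98
top cheeks [0.6362 0.1129 0.0596] 0.7
side pointer_mark [ 6.463e-01  2.703e-01 -5.000e-04] 0.74
side bar_lead [0.6456 0.1752 0.0739] 0.69
side deck_edge [0.6376 0.1389 0.0616] 0.68
side cheeks [0.6338 0.1094 0.0568] 0.67
top pointer_mark [0.7064 0.3373 0.084 ] 0.43
top bar_lead [0.6431 0.17   0.0691] 0.85
top deck_edge [0.64   0.1394 0.0534] 0.72
top cheeks [0.6333 0.112  0.0576] 0.96
side pointer_mark [0.7077 0.3357 0.0802] 0.75
side bar_lead [0.6444 0.1712 0.0755] 0.97
side deck_edge [0.6371 0.1392 0.0617] 0.69
side cheeks [0.636  0.1139 0.0558] 0.87
```

View pics/t5c.png

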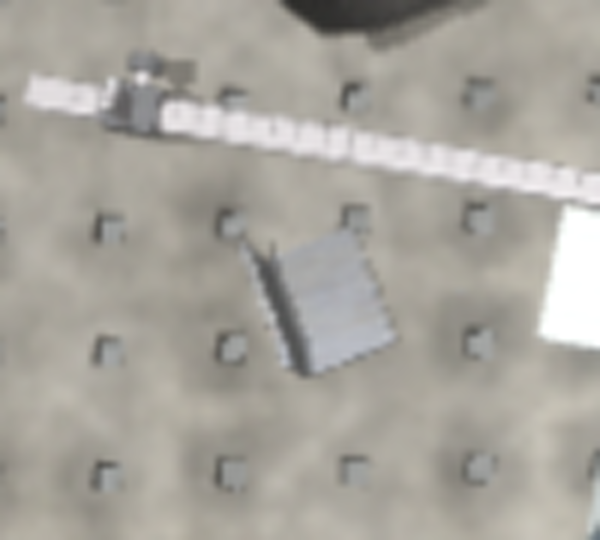

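The bar is gripped (49.4 mm, 45 N). The crop shows the pointer on the rail at (150,90) and the bar lead at (550,280), about 175 mm apart. I'll slide the first part slowly and check the side force.

```bash
python3 -m creep '[{"x":0.001,"y":0.0049,"z":0,"ax":0,"ay":0,"az":0},{"x":0.002,"y":0.0098,"z":0,"ax":0,"ay":0,"az":0},{"x":0.002,"y":0.0098,"z":0,"ax":0,"ay":0,"az":0},{"x":0.002,"y":0.0098,"z":0,"ax":0,"ay":0,"az":0},{"x":0.002,"y":0.0098,"z":0,"ax":0,"ay":0,"az":0},{"x":0.002,"y":0.0098,"z":0,"ax":0,"ay":0,"az":0},{"x":0.001,"y":0.0049,"z":0,"ax":0,"ay":0,"az":0},{"x":0,"y":0,"z":0,"ax":0,"ay":0,"az":0}]'
python3 -c "
from plant import *
s=get_state();print(s['force'],s['wrist_torque'],s['tcp_pos'],s['eef_rot'])"
```

```text
time: 15.4
tcp_pos: [0.5932, -0.0691, 0.0617]
eef_rot: [-180.0, -0.1, 78.5]
force: [0.4, 3.1, 1.2]
gripper_width: 0.0493
gripper_force: 45.0
[0.35141211 3.11932612 1.18943342] [ 0.3876336  -0.21618599  0.02466487] [ 0.59316915 -0.06909803  0.06167369] [-1.79981179e+02 -1.08012339e-01  7.85178138e+01]
```

```bash
python3 -m creep '[{"x":0.001,"y":0.0049,"z":0,"ax":0,"ay":0,"az":0},{"x":0.002,"y":0.0098,"z":0,"ax":0,"ay":0,"az":0},{"x":0.002,"y":0.0098,"z":0,"ax":0,"ay":0,"az":0},{"x":0.002,"y":0.0098,"z":0,"ax":0,"ay":0,"az":0},{"x":0.002,"y":0.0098,"z":0,"ax":0,"ay":0,"az":0},{"x":0.002,"y":0.0098,"z":0,"ax":0,"ay":0,"az":0},{"x":0.002,"y":0.0098,"z":0,"ax":0,"ay":0,"az":0},{"x":0.002,"y":0.0098,"z":0,"ax":0,"ay":0,"az":0},{"x":0.001,"y":0.0049,"z":0,"ax":0,"ay":0,"az":0},{"x":0,"y":0,"z":0,"ax":0,"ay":0,"az":0},{"x":0,"y":0,"z":0,"ax":0,"ay":0,"az":0}]'
python3 - <<'E'
from h import *
s=get_state();print(s['force'],s['wrist_torque'],s['tcp_pos'],s['eef_rot'])
u=np.array([.1994,.98])
for i in range(3):
  for n in("top","side"):
    read_camera(n);a=landmark_of("pointer_mark",n);b=landmark_of("bar_lead",n)
    if a and b:
      A,B=np.array(a[0]["centre"]),np.array(b[0]["centre"]);print(n,A.round(4),B.round(4),a[0]["score"],b[0]["score"],"gap mm",((A-B)[:2]@u*1000).round(1))
im,d=save("side","s6.png");it,dt=save("top","t6.png")
x=cv2.resize(im[240:350,150:290],None,fx=5.5,fy=5.5,interpolation=cv2.INTER_CUBIC)
cv2.imwrite("pics/s6c.png",x[:,:,::-1])
y=cv2.resize(it[115:175,130:230],None,fx=8,fy=8,interpolation=cv2.INTER_CUBIC)
cv2.imwrite("pics/t6c.png",y[:,:,::-1])
E
```

```text
time: 16.5
tcp_pos: [0.6092, 0.009, 0.0617]
eef_rot: [-180.0, -0.1, 78.5]
force: [0.7, 4.3, 2.0]
gripper_width: 0.0493
gripper_force: 45.0
[0.70804707 4.30028769 1.96556979] [ 0.59261933 -0.16978743  0.08905364] [0.60918501 0.00902318 0.06166846] [-1.79996087e+02 -1.49760078e-01  7.84550999e+01]
top [0.7045 0.3384 0.0827] [0.6705 0.3108 0.0694] 0.64 0.85 gap mm 33.8
side [0.7076 0.336  0.0812] [0.6747 0.3154 0.076 ] 0.69 0.93 gap mm 26.7
top [0.7033 0.3374 0.0848] [0.6699 0.3076 0.0697] 0.47 0.69 gap mm 35.9
side [0.7086 0.3365 0.0814] [0.6705 0.3125 0.0739] 0.61 0.85 gap mm 31.1
top [0.7081 0.3393 0.0835] [0.6731 0.3081 0.0708] 0.57 0.89 gap mm 37.6
side [0.7082 0.3383 0.079 ] [0.6715 0.3133 0.0736] 0.79 0.9 gap mm 31.8
```

View pics/s6c.png

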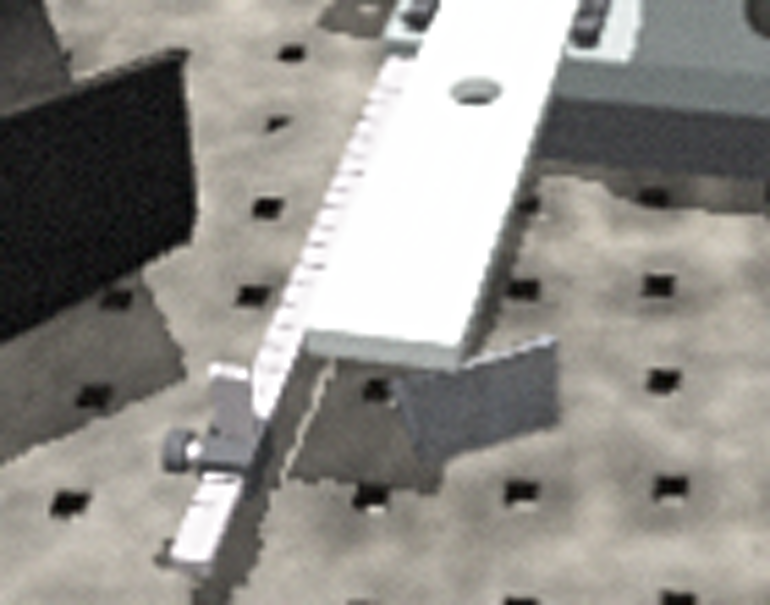

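View pics/t6c.png

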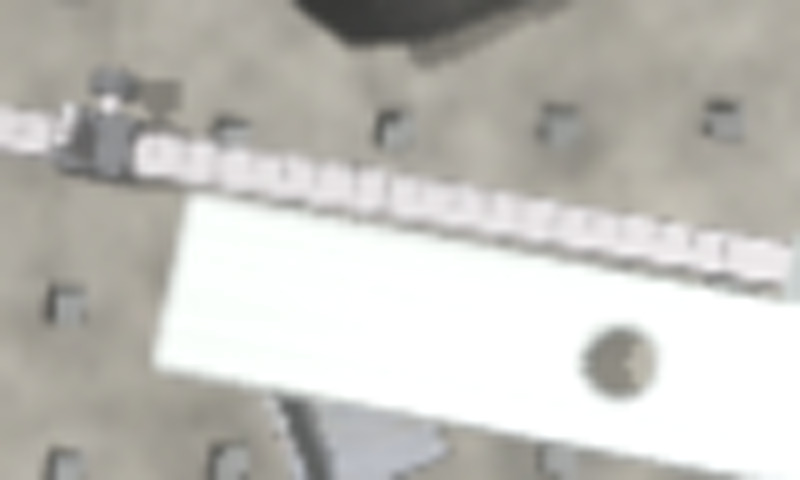

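The side crop shows the blade's top corner at about (249,372), and the bar's upper lead edge from (308,333) to (462,347). The top crop shows the saddle at (100,145) and the bar's lead corners at (188,195) and (155,365). I'll compute the gap from these pixels.

```bash
python3 - <<'E'
from h import *
f=lambda c,ox,oy,s:[ox+(c[0]+.5)/s-.5,oy+(c[1]+.5)/s-.5]
u=np.array([.1994,.98]);v=np.array([.98,-.1994]);o=np.array([.5735,.0535])
def jig(P):return np.round(np.c_[(P[:,:2]-o)@v,(P[:,:2]-o)@u]*1000,1).tolist()
S=[f(c,150,240,5.5) for c in((308,333),(462,347))]
print("side lead",jig(onplane("side",S,.072)))
print("side lead bottom",jig(onplane("side",[f(c,150,240,5.5) for c in((308,355),(460,368))],.06)))
print("side blade top corner",jig(onplane("side",[f(c,150,240,5.5) for c in((249,376),(249,366),(210,366))],.084)))
print("top lead",jig(onplane("top",[f(c,130,115,8) for c in((188,195),(155,365))],.072)))
print("top saddle/blade",jig(onplane("top",[f(c,130,115,8) for c in((135,145),(135,180),(68,110),(62,165),(100,145))],.055)))
# depth in the blade region, both cameras
for n,fn in(("side",0),("top",0)):
    im,d=read_camera(n);P=cloud(n,d,np.ones(d.shape,bool))
    q=np.c_[(P[:,:2]-o)@v,(P[:,:2]-o)@u]*1000;z=P[:,2]*1000
    k=(q[:,0]>68)&(q[:,0]<105)&(q[:,1]>270)&(q[:,1]<330)&(z>66)&(z<95)
    print(n,"blade pts",k.sum());print(np.c_[q[k],z[k]].round(0)[:40].tolist())
    k=(abs(q[:,0]-45)<18)&(q[:,1]>200)&(abs(z-72)<6);print("lead y pct",np.percentile(q[k][:,1],[95,99,100]).round(1),"z",np.median(z[k]).round(1))
# predicted pixels of blade corner for jig y values
for y in(300,305,310):
    W=[np.r_[o+(v*75+u*y)/1000,.084],np.r_[o+(v*75+u*y)/1000,.05]];print(y,proj("side",W).round(1).tolist(),proj("top",W).round(1).tolist())
E
```

```text
side lead [[68.4, 273.3], [18.8, 271.4]]
side lead bottom [[70.1, 271.0], [20.7, 268.7]]
side blade top corner [[76.0, 306.4], [77.3, 302.3], [89.0, 304.3]]
top lead [[70.1, 272.3], [20.7, 271.5]]
top saddle/blade [[84.6, 295.5], [74.5, 293.4], [91.3, 317.3], [75.2, 315.6], [82.8, 305.7]]
side blade pts 69
[[69.0, 270.0, 72.0], [69.0, 270.0, 70.0], [69.0, 271.0, 68.0], [88.0, 307.0, 84.0], [86.0, 308.0, 86.0], [84.0, 307.0, 85.0], [83.0, 306.0, 85.0], [81.0, 306.0, 85.0], [87.0, 308.0, 83.0], [85.0, 309.0, 84.0], [84.0, 309.0, 85.0], [82.0, 308.0, 84.0], [80.0, 309.0, 86.0], [78.0, 309.0, 86.0], [77.0, 307.0, 85.0], [87.0, 309.0, 82.0], [86.0, 309.0, 82.0], [84.0, 309.0, 83.0], [82.0, 309.0, 84.0], [80.0, 310.0, 84.0], [78.0, 309.0, 84.0], [77.0, 309.0, 84.0], [76.0, 306.0, 81.0], [86.0, 307.0, 79.0], [84.0, 308.0, 80.0], [83.0, 307.0, 78.0], [80.0, 309.0, 81.0], [79.0, 309.0, 81.0], [77.0, 309.0, 81.0], [76.0, 307.0, 80.0], [86.0, 308.0, 77.0], [85.0, 307.0, 76.0], [84.0, 306.0, 76.0], [82.0, 306.0, 76.0], [79.0, 308.0, 78.0], [77.0, 309.0, 80.0], [76.0, 308.0, 78.0], [87.0, 308.0, 75.0], [85.0, 307.0, 74.0], [83.0, 308.0, 75.0]]
lead y pct [270.8 271.9 272.7] z 72.6
top blade pts 23
[[86.0, 307.0, 88.0], [85.0, 308.0, 84.0], [85.0, 306.0, 82.0], [87.0, 306.0, 75.0], [82.0, 310.0, 83.0], [82.0, 308.0, 84.0], [83.0, 306.0, 81.0], [85.0, 307.0, 71.0], [86.0, 304.0, 71.0], [79.0, 309.0, 86.0], [80.0, 306.0, 86.0], [81.0, 306.0, 80.0], [83.0, 307.0, 69.0], [84.0, 305.0, 67.0], [78.0, 309.0, 84.0], [78.0, 306.0, 85.0], [79.0, 306.0, 78.0], [81.0, 306.0, 70.0], [76.0, 307.0, 80.0], [77.0, 306.0, 76.0], [79.0, 306.0, 69.0], [76.0, 307.0, 71.0], [77.0, 306.0, 67.0]]
lead y pct [268.  271.3 273.2] z 73.2
300 [[196.6, 305.4], [198.5, 319.8]] [[140.4, 133.7], [144.3, 136.8]]
305 [[195.7, 307.5], [197.6, 321.9]] [[138.3, 133.4], [142.2, 136.5]]
310 [[194.7, 309.6], [196.7, 324.1]] [[136.2, 133.0], [140.1, 136.1]]
```

```bash
python3 -m creep '[{"x":0.001,"y":0.0049,"z":0,"ax":0,"ay":0,"az":0},{"x":0.002,"y":0.0098,"z":0,"ax":0,"ay":0,"az":0},{"x":0.002,"y":0.0098,"z":0,"ax":0,"ay":0,"az":0},{"x":0.001,"y":0.0049,"z":0,"ax":0,"ay":0,"az":0},{"x":0,"y":0,"z":0,"ax":0,"ay":0,"az":0},{"x":0,"y":0,"z":0,"ax":0,"ay":0,"az":0}]'
cat > gap.py <<'E'
from h import *
u=np.array([.1994,.98]);v=np.array([.98,-.1994]);o=np.array([.5735,.0535])
s=get_state();print(s['force'],s['wrist_torque'],s['tcp_pos'],s['eef_rot'])
acc={}
for i in range(4):
  for n in("side","top"):
    im,d=read_camera(n);P=cloud(n,d,np.ones(d.shape,bool))
    q=np.c_[(P[:,:2]-o)@v,(P[:,:2]-o)@u]*1000;z=P[:,2]*1000
    k=(q[:,0]>76)&(q[:,0]<88)&(q[:,1]>290)&(q[:,1]<325)&(z>74)&(z<90)
    if n=="side": b=(abs(q[:,0]-45)<20)&(q[:,1]>285)&(z>62)&(z<70)
    else: b=(abs(q[:,0]-45)<20)&(q[:,1]>280)&(abs(z-72)<8)
    acc.setdefault(n,[]).append((np.median(q[k,1]),np.median(q[b,1]) if n=="side" else np.percentile(q[b,1],99),k.sum(),b.sum()))
    if n=="side":
      t=(abs(q[:,0]-45)<18)&(abs(z-73)<8)&(q[:,1]>110)&(q[:,1]<300);print("tilt mm/m, z",np.polyfit(q[t,1]/1000,z[t],1).round(1))
for n in acc:print(n,np.array(acc[n]).round(1).tolist())
im,d=save("side","s7.png");it,dt=save("top","t7.png")
x=cv2.resize(im[280:345,170:250],None,fx=9,fy=9,interpolation=cv2.INTER_CUBIC)
cv2.imwrite("pics/s7c.png",x[:,:,::-1])
E
python3 gap.py
```

```text
time: 18.2
tcp_pos: [0.6155, 0.0373, 0.0617]
eef_rot: [180.0, -0.0, 78.5]
force: [0.7, -0.5, 3.0]
gripper_width: 0.0498
gripper_force: 45.0
[ 0.74973325 -0.4747031   2.96525819] [-0.12370761  0.03308876 -0.0424566 ] [0.61545939 0.03726343 0.06174809] [ 1.79954838e+02 -4.92881509e-02  7.84867393e+01]
tilt mm/m, z [-4.2 73.5]
tilt mm/m, z [-4.3 73.5]
tilt mm/m, z [-4.5 73.5]
tilt mm/m, z [-4.4 73.5]
side [[308.4, 301.3, 37.0, 79.0], [307.9, 301.3, 38.0, 83.0], [308.1, 301.5, 38.0, 79.0], [308.0, 301.4, 41.0, 75.0]]
top [[306.5, 302.2, 16.0, 165.0], [306.3, 302.1, 16.0, 166.0], [307.1, 302.0, 15.0, 163.0], [306.9, 302.0, 12.0, 161.0]]
```

View pics/s7c.png

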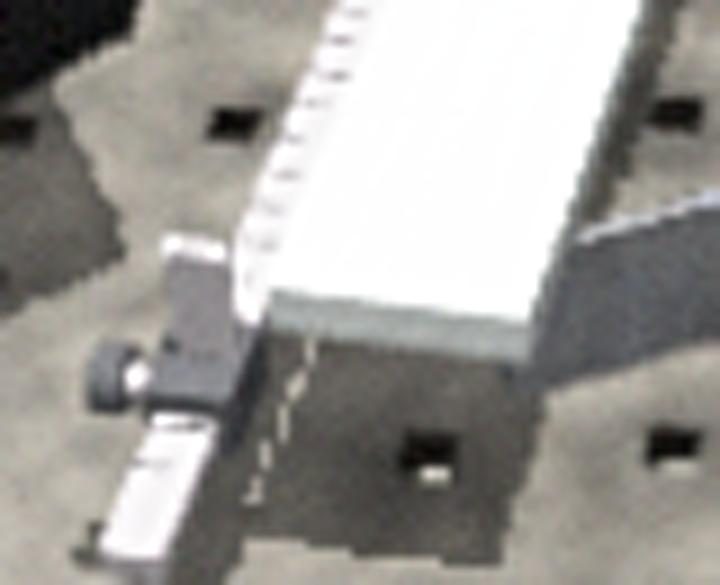

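The side crop shows the blade's top strip at about (195,250), slightly ahead of the bar's lead edge from (272,291) to (527,325), so a few mm remain. I'll measure this to sub-pixel accuracy with rectified profiles from both cameras.

```bash
cat > prof.py <<'E'
from h import *
u=np.array([.1994,.98]);v=np.array([.98,-.1994]);o=np.array([.5735,.0535])
def prof(n,im,xs,ys,z):
    X,Y=np.meshgrid(xs,ys);W=np.c_[o+(X.reshape(-1,1)*v+Y.reshape(-1,1)*u)/1000,np.full(X.size,z)]
    p=proj(n,W).astype(np.float32).reshape(X.shape+(2,));return cv2.remap(im,p[...,0],p[...,1],cv2.INTER_CUBIC).mean(1)
ys=np.arange(290,322,1.)
for n in("side","top"):
    im=np.mean([cv2.cvtColor(read_camera(n)[0],cv2.COLOR_RGB2GRAY).astype(np.float32) for _ in range(4)],0)
    a=prof(n,im,np.arange(78,88),ys,.084);b=prof(n,im,np.arange(28,63),ys,.072)
    print(n);print("blade",[(int(y),int(g)) for y,g in zip(ys,a)]);print("bar",[(int(y),int(g)) for y,g in zip(ys,b)])
print(get_state()["time"])
E
python3 prof.py
```

```text
side
blade [(290, 176), (291, 179), (292, 180), (293, 180), (294, 179), (295, 176), (296, 172), (297, 167), (298, 162), (299, 156), (300, 152), (301, 157), (302, 174), (303, 205), (304, 234), (305, 250), (306, 247), (307, 223), (308, 188), (309, 157), (310, 141), (311, 138), (312, 141), (313, 143), (314, 142), (315, 142), (316, 141), (317, 141), (318, 141), (319, 142), (320, 144), (321, 146)]
bar [(290, 254), (291, 254), (292, 254), (293, 254), (294, 254), (295, 254), (296, 255), (297, 255), (298, 255), (299, 257), (300, 255), (301, 237), (302, 207), (303, 178), (304, 165), (305, 165), (306, 168), (307, 171), (308, 174), (309, 173), (310, 166), (311, 152), (312, 133), (313, 113), (314, 100), (315, 95), (316, 96), (317, 98), (318, 98), (319, 97), (320, 97), (321, 98)]
top
blade [(290, 137), (291, 142), (292, 143), (293, 143), (294, 144), (295, 144), (296, 144), (297, 142), (298, 132), (299, 123), (300, 117), (301, 114), (302, 112), (303, 113), (304, 123), (305, 143), (306, 167), (307, 192), (308, 205), (309, 202), (310, 191), (311, 181), (312, 183), (313, 189), (314, 194), (315, 197), (316, 198), (317, 197), (318, 196), (319, 192), (320, 190), (321, 189)]
bar [(290, 251), (291, 251), (292, 251), (293, 250), (294, 250), (295, 250), (296, 250), (297, 251), (298, 251), (299, 251), (300, 248), (301, 237), (302, 213), (303, 183), (304, 158), (305, 146), (306, 145), (307, 150), (308, 156), (309, 159), (310, 160), (311, 161), (312, 161), (313, 163), (314, 164), (315, 165), (316, 167), (317, 168), (318, 168), (319, 169), (320, 169), (321, 169)]
19.1
```

```bash
python3 -m creep '[{"x":0.0004,"y":0.0018,"z":0,"ax":0,"ay":0,"az":0},{"x":0.0004,"y":0.0018,"z":0,"ax":0,"ay":0,"az":0},{"x":0.0002,"y":0.001,"z":0,"ax":0,"ay":0,"az":0},{"x":0,"y":0,"z":0,"ax":0,"ay":0,"az":0},{"x":0,"y":0,"z":0,"ax":0,"ay":0,"az":0},{"x":0,"y":0,"z":0,"ax":0,"ay":0,"az":0}]'
python3 prof.py; python3 gap.py
```

```text
time: 19.7
tcp_pos: [0.6157, 0.0404, 0.0617]
eef_rot: [-180.0, 0.1, 78.5]
force: [-0.8, -5.7, 3.7]
gripper_width: 0.0495
gripper_force: 45.0
side
blade [(290, 177), (291, 179), (292, 180), (293, 180), (294, 178), (295, 175), (296, 171), (297, 167), (298, 162), (299, 157), (300, 152), (301, 157), (302, 175), (303, 206), (304, 235), (305, 250), (306, 247), (307, 223), (308, 188), (309, 158), (310, 142), (311, 138), (312, 140), (313, 142), (314, 142), (315, 142), (316, 141), (317, 141), (318, 141), (319, 142), (320, 144), (321, 147)]
bar [(290, 254), (291, 254), (292, 254), (293, 254), (294, 254), (295, 254), (296, 254), (297, 254), (298, 254), (299, 254), (300, 255), (301, 256), (302, 258), (303, 255), (304, 236), (305, 206), (306, 178), (307, 166), (308, 165), (309, 168), (310, 172), (311, 174), (312, 173), (313, 165), (314, 151), (315, 131), (316, 112), (317, 100), (318, 96), (319, 97), (320, 98), (321, 99)]
top
blade [(290, 137), (291, 142), (292, 143), (293, 143), (294, 144), (295, 144), (296, 144), (297, 141), (298, 132), (299, 122), (300, 117), (301, 114), (302, 112), (303, 113),
[... 410 characters left out ...]
7), (306, 191), (307, 170), (308, 160), (309, 158), (310, 159), (311, 160), (312, 161), (313, 163), (314, 164), (315, 165), (316, 167), (317, 167), (318, 168), (319, 168), (320, 169), (321, 169)]
20.1
[-0.75671475 -4.74890809  4.19240324] [-0.99561065  0.05642863 -0.03923511] [0.61570204 0.04036863 0.06166168] [-1.79969980e+02  8.30267278e-02  7.85098856e+01]
tilt mm/m, z [-2.7 73.2]
tilt mm/m, z [-3.4 73.3]
tilt mm/m, z [-3.8 73.4]
tilt mm/m, z [-3.7 73.3]
side [[308.0, 304.5, 35.0, 66.0], [308.0, 304.4, 39.0, 72.0], [307.9, 304.3, 36.0, 78.0], [308.0, 304.4, 39.0, 80.0]]
top [[306.8, 305.0, 14.0, 185.0], [307.4, 304.6, 12.0, 187.0], [306.7, 304.9, 16.0, 186.0], [306.6, 304.1, 13.0, 185.0]]
```

View pics/s7.png

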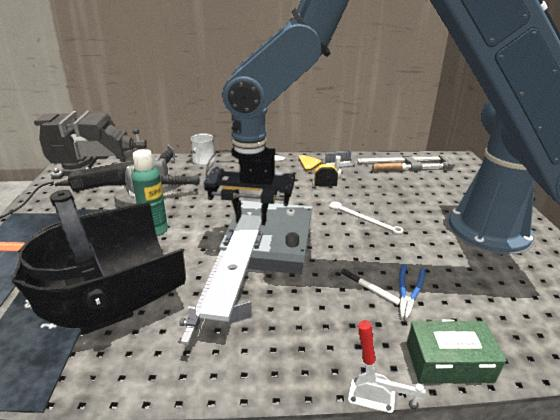

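```bash
python3 -m creep '[{"x":0.0003,"y":0.0015,"z":0,"ax":0,"ay":0,"az":0},{"x":0,"y":0,"z":0,"ax":0,"ay":0,"az":0},{"x":0,"y":0,"z":0,"ax":0,"ay":0,"az":0},{"x":0,"y":0,"z":0,"ax":0,"ay":0,"az":0}]'
python3 prof.py | cut -c1-420; python3 gap.py
```

```text
time: 21.0
tcp_pos: [0.6161, 0.0421, 0.0617]
eef_rot: [-180.0, 0.1, 78.5]
force: [-0.4, -4.6, 5.4]
gripper_width: 0.05
gripper_force: 45.0
side
blade [(290, 177), (291, 179), (292, 180), (293, 179), (294, 177), (295, 174), (296, 171), (297, 168), (298, 162), (299, 156), (300, 151), (301, 157), (302, 175), (303, 205), (304, 234), (305, 250), (306, 247), (307, 224), (308, 188), (309, 157), (310, 141), (311, 138), (312, 141), (313, 142), (314, 142), (315, 143), (316, 142), (317, 142), (318, 142), (319, 143), (320, 144), (321, 146)]
bar [(290, 254), (291, 254), (292, 254), (293, 254), (294, 254), (295, 254), (296, 254), (297, 254), (298, 254), (299, 254), (300, 254), (301, 255), (302, 255), (303, 256), (304, 258), (305, 253), (306, 232), (307, 200), (308, 175), (309, 165), (310, 166), (311, 169), (312, 172), (313, 174), (314, 171), (315, 161), (316, 145), (317, 126), (318, 109), (319, 99), (320, 97), (321, 99)]
top
blade [(290, 137), (291, 142), (292, 143), (293, 143), (294, 144), (295, 144), (296, 144), (297, 142), (298, 132), (299, 123), (300, 117), (301, 114), (302, 112), (303, 113), 
[... 409 characters left out ...]
7), (306, 237), (307, 216), (308, 191), (309, 172), (310, 162), (311, 160), (312, 161), (313, 162), (314, 164), (315, 165), (316, 167), (317, 168), (318, 168), (319, 169), (320, 169), (321, 169)]
21.4
[-1.15054465 -4.94859088  3.34545542] [-0.93980384  0.12132332 -0.00725   ] [0.61606363 0.04210183 0.06170741] [-1.79975735e+02  6.09303956e-02  7.85062279e+01]
tilt mm/m, z [-3.4 73.4]
tilt mm/m, z [-4.1 73.5]
tilt mm/m, z [-3.3 73.3]
tilt mm/m, z [-4.3 73.5]
side [[308.1, 305.9, 37.0, 76.0], [308.0, 306.0, 38.0, 78.0], [308.0, 306.0, 34.0, 69.0], [307.7, 306.0, 39.0, 76.0]]
top [[307.1, 306.8, 14.0, 202.0], [306.4, 306.7, 13.0, 199.0], [307.2, 307.2, 13.0, 201.0], [306.9, 306.9, 16.0, 202.0]]
```

```bash
python3 -c "
from plant import *
print(sign_off())"
```

```text
the job is handed in; nothing more can be done
None
```

I handed the job in at about 21 s of the 53 s: the pin is fully home in the parking bore, and the bar lies flat on the deck with its tail still gripped at 45 N. By the camera measurements its leading end is level with the pointer blade to within about 1 mm.

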